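# Hang the ball-peen hammer in the sprung tool ring

## Task

Lift the small ball-peen hammer out of the teal caddy and put it away in the steel ring holder: lower it handle-first through the ring and, against the ring's sprung clips, press it fully home until the brass shoulder under its head sits flush on the ring. The clips are stiff and the ring yields a little, so press firmly by feel, about 18 N, and never with as much as 25 N. Let go of the hammer and leave the other things as they are.

Things in the scene. Friction and masses are not known exactly. Their poses are not given: they have to be found in the camera images.
- hammer: Ball-peen hammer, 0.2-0.3 kg, upright in the caddy's hole, head up. Origin: centre of its brass shoulder's underside, z up. Shoulder: disc 36 mm across, z 0 to 8 mm. Steel head above it along y (ball at y -44, flat face at +40 mm); its flat-sided middle, 24 (x) x 32 (y) mm, z 8 to 36 mm, is gripped across the 24. Round wooden handle below: 18 mm across, 105 long, last 20 mm tapering to 12 mm.
- handle_end (a point): Lower end of the hammer's handle, on its axis, 105 mm below the shoulder's underside; axes as the hammer's.
- caddy: Fixed upright teal tool caddy, 75 (x) x 170 (y) x 130 mm high, flat top; origin: centre of its underside. The hammer's shoulder rests on the top, its handle hanging loosely (up to 3 mm off centre) in a 24 mm hole at y = -45 mm. In the other hole, at y = +45 mm, stands the burnisher.
- ring_mouth (a point): Centre of the top of the steel ring, z up, 142 mm above the table at rest. Ring 22 mm high, 42 mm across, bore 22 mm. Sprung brass pads on its +x and -x sides stand 4 mm into the bore, 11 mm below the top: the handle slides only under 6 to 18 N and stays where left. The ring's arm is springy: it sinks some mm under load (not known how far) and rises again, so feel for the shoulder meeting it.
- holder: Fixed ring holder: dark base plate 130 x 90 mm, 12 mm thick; origin at table height straight below the ring. A grey post at x = +62 mm, lower than the ring's top, carries the ring's springy brass arm.
- burnisher: Red burnisher standing in the caddy's other hole, 26 mm across, rising 28 mm above the caddy's top; origin at the underside of its handle, on the caddy's top. To be left alone.
- pliers: Pliers with one red and one black grip, 140 mm long, lying flat on the table, 14 mm high; origin near the joint, on the table. To be left alone.
- spool: Copper wire spool, a rigid disc 52 mm in diameter and 32 mm high, standing on the table; origin: centre of its underside. To be left alone.
- beadjar: Amber jar with a black cap, 50 mm in diameter and 60 mm high, standing on the table; origin: centre of its underside. To be left alone.
There are look-alikes about, which are no part of the job. Of the things like the caddy, leave any that is brown; of the rest the smaller one is meant.

How it is judged:
On the way, in this order (a step that is already met when the one before it is completed fails the run):
1. the hammer is lifted upright clear of the caddy's top (z of handle_end in the frame of caddy above 0.132 m and angle between hammer's own z axis and vertical below 0.4 rad), for 0.1 s.
2. the handle stands in the ring, its end below the ring's top and near its axis, not yet home (z of handle_end in the frame of ring_mouth below -0.005 m and z of hammer in the frame of ring_mouth above 0.004 m and horizontal distance between handle_end and ring_mouth below 0.009 m and angle between hammer's own z axis and vertical below 0.2 rad), for 0.1 s.
At the end, for the whole second after the job is handed in: The hammer hangs upright (within 4 degrees) in the ring, handle down, at rest and let go, with its brass shoulder's underside no more than 2 mm above the ring's top face and centred on it within 6 mm (z of hammer in the frame of ring_mouth between -0.003 and 0.002 m and horizontal distance between hammer and ring_mouth below 0.006 m and angle between hammer's own z axis and vertical below 0.07 rad and linear speed of hammer below 0.02 m/s and contact force between the fingers and hammer below 0.1 N); the robot touches nothing.
It fails at once if the ring is pushed down with more than 25 N, which bends its arm by more than 15.6 mm (distance of ring_mouth from where it was at the start of the episode above 0.0156 m).
It fails at once if the robot itself presses on the ring holder with more than 10 N (contact force between any of the fingers, the arm and holder above 10 N).
It fails at once if the burnisher, pliers, spool or bead jar is moved by more than 20 mm or tipped (distance of any of burnisher, pliers, spool, beadjar from where it was at the start of the episode above 0.02 m or angle between any of burnisher, pliers, spool, beadjar's own z axis and vertical above 0.35 rad).
It also fails if it takes over 64 s, if anything falls off the work surface, if the arm or the gripper's body presses on something with over 40 N, if the wrist force passes 120 N, or if a joint passes its speed limit or range.

## Robot

A 6-joint arm with a two-finger parallel gripper is mounted at the origin on the work surface. World frame = base frame: x ahead of the robot, y to its left, z up, the work surface at z = 0. Lengths are in m, angles in rad, forces in N, time in s.
With the tool pointing down it reaches from about 0.375 to 0.975 m from the base axis. Payload 3.8 kg.
Tool frame: the origin (TCP) lies on the centre line of the jaws, within the pads' length; the fingertips stand 22 mm ahead of it and the grasp point (between the pads) lies 3 mm ahead of it; z points along the fingers, y is the direction in which the jaws open and shut (so a half turn about z gives the same grasp; the last joint's range is limited). The gripper opens to 85 mm and grips with 20 to 120 N. Pads are 22 mm wide; open, the fingers measure 114 mm over their backs; the gripper's body (76 mm by 85 mm) begins 54 mm behind the grasp point. The pads swing forward as they close: fully open they stand 13 mm farther back than shut.
Start: joints at [-1.309, 0.264, 1.604, -0, 1.274, -0.037], TCP at [0.199, -0.645, 0.253] pointing down, gripper open.
Joint ranges: [-2.63, 2.63], [-0.94, 2.18], [0.31, 2.57], [-1.31, 4.45], [0, 2.66], [-2.55, 2.55]. Speed limits (rad/s): [2.57, 2.57, 3.14, 3.14, 3.14, 3.14].

## Interface

Orientations are given as a unit quaternion [x, y, z, w].
In Python, from rig import status, optics, close_job gives the robot as it stands.
- The arm moves only by the tool step_arm, never from a script. Its argument "motion" is a list of rows, each an object with "travel": the shift along the tool's x, y, z in cm, a list of three; "delta_rot": the turn, a rotation vector about the tool's x, y, z in rad, a list of three. A call has 1 to 12 rows; each row is the pose to reach, as a shift and turn from the pose commanded when the call began, along the tool's axes at that moment; what a row does not reach only later rows make up. A row lasts 1/8 s, in which the tool goes at most 62.5 mm and 10.7 degrees, less where a joint would pass 70% of its speed; a pose out of reach is approached as far as the arm can. A call with a gripper value outside its range is refused whole. "jaw" is the opening, from 0 (shut) to 1 (fully open), set as the call begins (left out, the last holds). The fingers move at their own pace and stop on an object; the grip force is fixed at half the most. Time passes only in rows, so rows that repeat a pose let the fingers close. It gives the time, the measured TCP pose, the force and the opening at its end, in the units of the state.
- status.sense(): the state, without advancing time (a new reading comes with each control period).
- optics.grab_frame(name): name is "scene" or "side" or "wrist"; returns the picture (400x640x3 uint8, red, green, blue); there is no depth.
- optics.camera_model(name): a dict with "fovy" (degrees; the focal length in pixels is half the picture's height over the tangent of half this angle, whatever the lens; pixels are square), "cx", "cy" (the principal point, pixels), "rvec" (rotation vector, rad) and "tvec" (3), from world to camera coordinates, as OpenCV has them. Camera axes: x right, y down, z forward; pixel columns grow to the right and rows downward; lengths in m; the calibration is good to about 2 mm. A picture is of the moment at which its call begins: read the wrist's pose just before it. camera_model takes no time and is no camera call; for the wrist camera it gives the pose at the moment of the call.
- close_job(): hands the job in, once; it reports no verdict.
The state is a dict: "t": time; "joints": joint angles; "qvel": joint speeds; "tau": joint torques, N m; "position": TCP position; "eef_rot": TCP orientation; "wrist_force": force on the tool from outside, world axes, zero at the start; "wrist_torque": the same for the moment, N m; "opening": opening from 0.0 (shut) to 1.0 (fully open).
Only numpy, scipy, OpenCV 4.12 (cv2) and the standard library are available. Lean on these libraries where they do the work, as an engineer would, in place of code of your own. Each camera call takes 0.05 s, during which the arm holds its last target.

## Working session

There is one attempt and no reset: what is moved stays moved. The work goes in short steps, Python scripts to look and compute and a tool call to move; the robot and the scene stay as the last step left them, time stands still between calls to the robot, and variables do not carry over. Pictures are saved under pics/ and viewed, and the job is handed in when it is done.

Besides the shell and the picture viewer there is one more tool, called after "Call:" as a command line: name --argument value ..., lists and objects as JSON in quotes. step_arm: Moves the arm, as the interface text tells. Its arguments: {"type":"object","properties":{"motion":{"type":"array","items":{"type":"object","properties":{"travel":{"type":"array","items":{"type":"number"}},"delta_rot":{"type":"array","items":{"type":"number"}}}}},"jaw":{"type":"number"}},"required":["motion"]}

```bash
mkdir -p pics; ls; python3 - <<'E'
from rig import status, optics
import cv2
s=status.sense();print(s)
for n in("scene","side","wrist"):
    m=optics.camera_model(n);print(n,m)
    cv2.imwrite(f"pics/{n}0.png",optics.grab_frame(n)[:,:,::-1])
E
```

```text
pics
{'t': 0.0, 'joints': array([-1.30890823e+00,  2.64778014e-01,  1.60535516e+00,  9.37018765e-06,
        1.27369508e+00, -3.68931038e-02]), 'qvel': array([-0.00040862,  0.00031375, -0.00027461,  0.0019129 , -0.00159512,
       -0.00114596]), 'tau': array([ 8.20351052e-04, -5.15109622e+01, -3.67311502e+01,  8.28497105e-05,
        1.30646114e-02, -2.81790527e-06]), 'position': array([ 0.19852173, -0.64444475,  0.25195539]), 'eef_rot': array([ 9.88861549e-01,  1.48834094e-01, -1.21034446e-04, -1.11123524e-03]), 'wrist_force': array([0.02389228, 0.5281318 , 0.92234157]), 'wrist_torque': array([-0.0067798 ,  0.05473849,  0.02848833]), 'opening': 1.0025971733297117}
scene {'fovy': 42.06631721956286, 'cx': 317.8140442069917, 'cy': 206.9945986564686, 'rvec': array([ 1.1862118 ,  2.45959918, -0.86341427]), 'tvec': array([ 0.33995935, -0.22205171,  1.33252399])}
side {'fovy': 42.92131743081779, 'cx': 325.6563823001436, 'cy': 193.5718892276568, 'rvec': array([ 0.67007187, -2.76367067,  0.97297585]), 'tvec': array([0.45510669, 0.26657244, 1.24203216])}
wrist {'fovy': 61.04718642442342, 'cx': 327.49996203240613, 'cy': 200.13277716257033, 'rvec': array([-2.35187454,  1.73445593,  0.23145688]), 'tvec': array([-0.67311348, -0.03450599,  0.37786978])}
```

View pics/scene0.png

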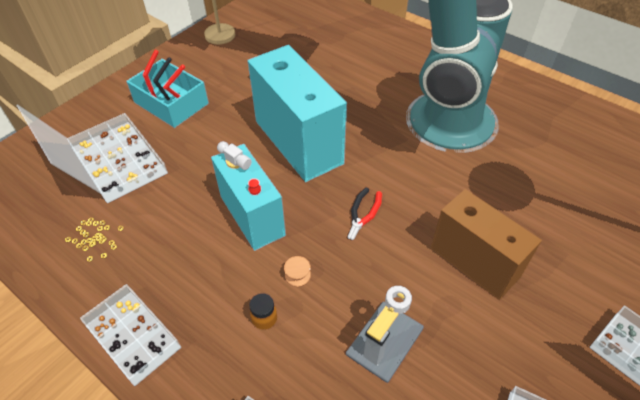

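View pics/side0.png

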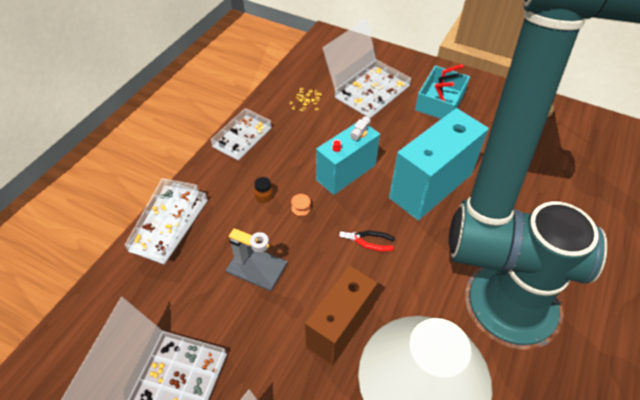

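View pics/wrist0.png

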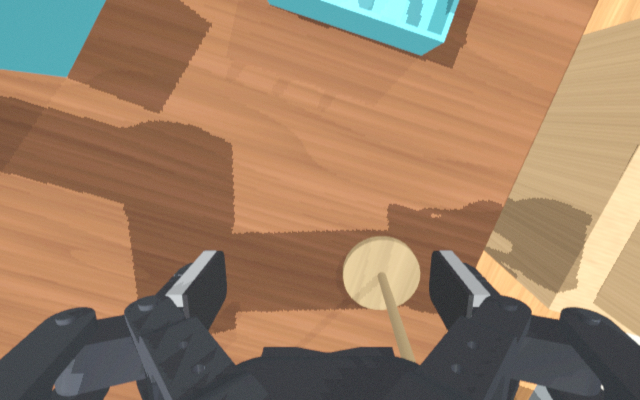

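The scene view shows the small teal caddy at about (248,195), with the hammer at its far hole (235,157) and the burnisher at (254,187). The ring is at (398,298). A big teal caddy and a brown one are the look-alikes. I'll enlarge these areas to measure them.

```bash
cat > h.py <<'E'
import numpy as np, cv2
from rig import status, optics
from scipy.spatial.transform import Rotation as R
def K(m): 
    f=200/np.tan(np.radians(m['fovy'])/2); return np.array([[f,0,m['cx']],[0,f,m['cy']],[0,0,1]])
def ray(m,p):
    Rm=R.from_rotvec(m['rvec']).as_matrix(); c=-Rm.T@m['tvec']
    d=Rm.T@np.linalg.inv(K(m))@np.array([p[0],p[1],1.]); return c,d/np.linalg.norm(d)
def onz(m,p,z):
    c,d=ray(m,p); return c+d*(z-c[2])/d[2]
def proj(m,P):
    return cv2.projectPoints(np.array(P,float).reshape(-1,3),m['rvec'],m['tvec'],K(m),None)[0].reshape(-1,2)
def tri(ms,ps):
    A=np.zeros((3,3));b=np.zeros(3)
    for m,p in zip(ms,ps):
        c,d=ray(m,p);M=np.eye(3)-np.outer(d,d);A+=M;b+=M@c
    return np.linalg.solve(A,b)
def crop(img,x0,y0,x1,y1,s,name):
    c=cv2.resize(img[y0:y1,x0:x1],None,fx=s,fy=s,interpolation=cv2.INTER_CUBIC); cv2.imwrite(name,c)
E
python3 - <<'E'
from h import *
a=cv2.imread('pics/scene0.png');b=cv2.imread('pics/side0.png')
A=cv2.resize(a[135:255,200:300],None,fx=4,fy=4,interpolation=2);B=cv2.resize(b[105:205,300:400],None,fx=4,fy=4,interpolation=2)
c=np.zeros((480,800,3),np.uint8);c[:480,:400]=A;c[:400,400:]=B;cv2.imwrite('pics/c1.png',c)
A=cv2.resize(a[280:385,335:435],None,fx=4,fy=4,interpolation=2);B=cv2.resize(b[215:295,210:310],None,fx=4,fy=4,interpolation=2)
c=np.zeros((480,800,3),np.uint8);c[:420,:400]=A;c[:320,400:]=B;cv2.imwrite('pics/c2.png',c)
E
```

```text
(no output)
```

View pics/c1.png

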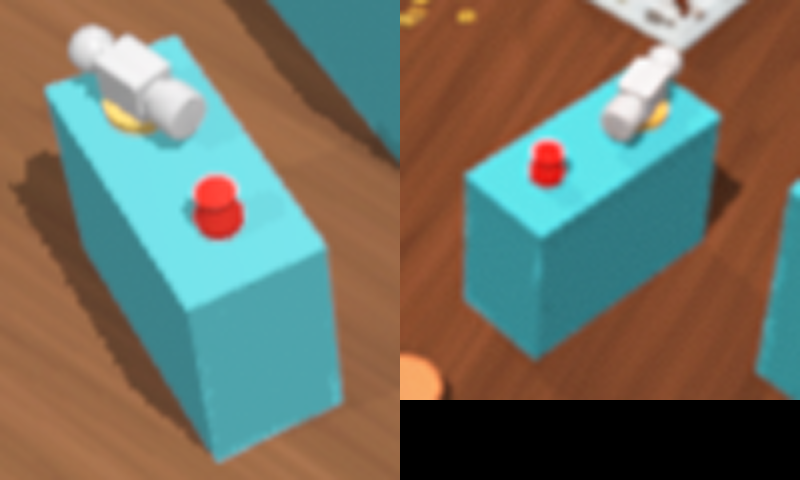

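View pics/c2.png

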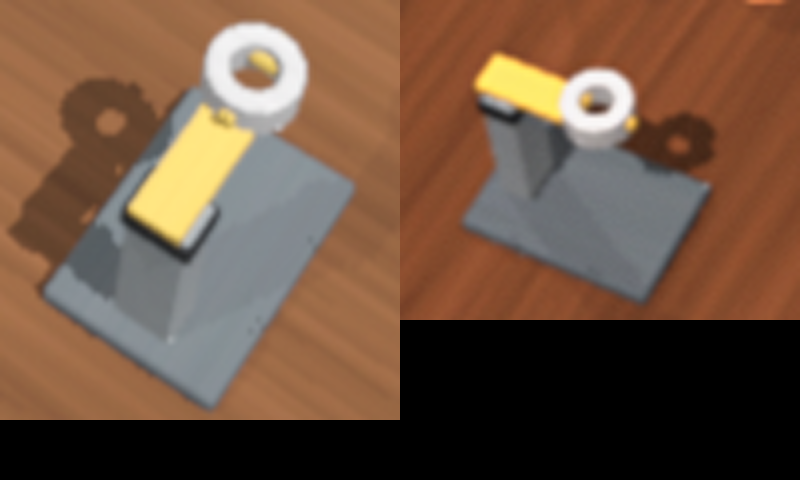

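```bash
python3 - <<'E'
from h import *
from scipy.optimize import least_squares
S=optics.camera_model('scene');D=optics.camera_model('side')
s1=lambda p:np.array([(p[0]+.5)/4-.5+200,(p[1]+.5)/4-.5+135]); d1=lambda p:np.array([(p[0]-400+.5)/4-.5+300,(p[1]+.5)/4-.5+105])
s2=lambda p:np.array([(p[0]+.5)/4-.5+335,(p[1]+.5)/4-.5+280]); d2=lambda p:np.array([(p[0]-400+.5)/4-.5+210,(p[1]+.5)/4-.5+215])
sc=[s1(p) for p in[(177,37),(45,88),(188,310),(327,245)]]
sb=[s1(p) for p in[(218,462),(342,403)]]
dc=[d1(p) for p in[(465,175),(540,238),(720,118)]]; db=[d1(p) for p in [(465,300),(537,360),(704,243)]]
for p in sc:print(onz(S,p,.13))
for p in dc:print('d',onz(D,p,.13))
hx,hy=.0375,.085
# near-burnisher end = +y. corners
def pts(v):
    x,y,a=v;c,s=np.cos(a),np.sin(a)
    f=lambda X,Y,Z:[x+c*X-s*Y,y+s*X+c*Y,Z]
    return f
P0=np.array([onz(S,p,.13) for p in sc]);ctr=P0.mean(0)
ydir=(P0[2]+P0[3]-P0[0]-P0[1]); a0=np.arctan2(-ydir[0],ydir[1])
# sign of corner0 in local x
f=pts([ctr[0],ctr[1],a0]); 
d0=P0[0]-ctr; lx=np.cos(a0)*d0[0]+np.sin(a0)*d0[1]; sg=np.sign(lx);print('sg',sg)
# scene: c0 (sg,-),c1(-sg,-),c2(-sg,+),c3(sg,+); side: (-sg,+),(sg,+),(sg,-)
def res(v):
    f=pts(v)
    A=[f(sg*hx,-hy,.13),f(-sg*hx,-hy,.13),f(-sg*hx,hy,.13),f(sg*hx,hy,.13),f(-sg*hx,hy,0),f(sg*hx,hy,0)]
    B=[f(-sg*hx,hy,z) for z in(.13,)]+[f(sg*hx,hy,.13),f(sg*hx,-hy,.13),f(-sg*hx,hy,0),f(sg*hx,hy,0),f(sg*hx,-hy,0)]
    return np.concatenate([(proj(S,A)-np.array(sc+sb)).ravel(),(proj(D,B)-np.array(dc+db)).ravel()])
r=least_squares(res,[ctr[0],ctr[1],a0]);print('caddy',r.x,np.degrees(r.x[2]),'rms',np.sqrt(np.mean(r.fun**2)),r.fun.round(1))
f=pts(r.x);print('hole',f(0,-.045,.13),'burn',f(0,.045,.13))
# hammer ball and face
b=tri([S,D],[s1((92,48)),d1((664,60))]);fc=tri([S,D],[s1((184,115)),d1((617,122))]);print('ball',b,'face',fc,np.linalg.norm(b-fc))
u=fc-b;print('yaw of hammer y',np.degrees(np.arctan2(u[1],u[0])),'mid',b+u*44/84)
# ring
rt=tri([S,D],[s2((256,66)),d2((598,95))]);print('ring',rt, onz(S,s2((256,66)),.142),onz(D,d2((598,95)),.142))
q=[onz(S,s2(p),.012) for p in[(355,185),(212,408),(43,292)]];print('plate',q)
q2=[onz(D,d2(p),.012) for p in[(708,185),(642,300),(462,224)]];print('plateD',q2)
E
```

```text
[ 0.47522857 -0.2541779   0.13      ]
[ 0.54479261 -0.28220478  0.13      ]
[ 0.60496077 -0.12276576  0.13      ]
[ 0.53382565 -0.09728959  0.13      ]
d [ 0.60625009 -0.12539854  0.13      ]
d [ 0.53625012 -0.09794618  0.13      ]
d [ 0.47509392 -0.25644431  0.13      ]
sg -1.0
caddy [ 0.53974569 -0.18963829 -0.36237717] -20.762682606942814 rms 0.3404843546514761 [-0.3 -0.5 -0.  -0.1 -0.3 -0.2 -0.2  0.4 -0.5 -0.1  0.  -0.4  0.1  0.6
  0.3  0.5  0.1  0.2 -0.1  0.4 -0.5  0.6 -0.4  0.2]
hole [np.float64(0.523793275162721), np.float64(-0.2317158419909794), 0.13] burn [np.float64(0.5556980973707084), np.float64(-0.1475607332935467), 0.13]
ball [ 0.52391383 -0.26414774  0.15530216] face [ 0.52790479 -0.19570852  0.15365615] 0.06857524261657064
yaw of hammer y 86.66264330865326 mid [ 0.52600433 -0.22829862  0.15443996]
ring [0.58356513 0.20323869 0.14490375] [0.58292502 0.20443401 0.142     ] [0.58450581 0.1996907  0.142     ]
plate [array([0.53778386, 0.24692309, 0.012     ]), array([0.66612064, 0.25347891, 0.012     ]), array([0.6696112 , 0.16453402, 0.012     ])]
plateD [array([0.54183808, 0.15720253, 0.012     ]), array([0.5373893 , 0.24614926, 0.012     ]), array([0.66374767, 0.25245827, 0.012     ])]
```

```bash
python3 - <<'E'
from h import *
S=optics.camera_model('scene');D=optics.camera_model('side');W=optics.camera_model('wrist')
print('lamp',onz(S,(220,35),0),onz(W,(381,273),0),'pole',[ (z,onz(W,(410,360),z)[:2]) for z in(0,.1,.2,.3)],[(z,onz(S,(213,3),z)[:2]) for z in (.1,.15,.2,.3)])
print('TCP in scene',proj(S,[[.1985,-.6444,.252]]))
s=status.sense();T=R.from_quat(s['eef_rot']);c,_=ray(W,(320,200));print('cam in tool',T.inv().apply(c-s['position']), 'cam z in tool', T.inv().apply(R.from_rotvec(W['rvec']).as_matrix()[2]),'camx in tool',T.inv().apply(R.from_rotvec(W['rvec']).as_matrix()[0]))
print('big',tri([S,D],[(345,99),(488,126)]),onz(S,(313,177),0),onz(S,(346,150),0),onz(D,(392,200),0),onz(D,(416,218),0),[ (z,onz(S,(250,62),z)[:2]) for z in(.13,.17,.2)])
E
```

```text
lamp [ 0.09567463 -0.73924571  0.        ] [ 0.09693349 -0.74233854  0.        ] pole [(0, array([-0.00938485, -0.82005683])), (0.1, array([ 0.06311824, -0.76764636])), (0.2, array([ 0.13562133, -0.7152359 ])), (0.3, array([ 0.20812442, -0.66282544]))] [(0.1, array([ 0.09293232, -0.74848379])), (0.15, array([ 0.14831435, -0.67949772])), (0.2, array([ 0.20369639, -0.61051166])), (0.3, array([ 0.31446045, -0.47253952]))]
TCP in scene [[201.45960091 -21.805816  ]]
cam in tool [ 0.06541894 -0.00088012 -0.12052148] cam z in tool [-2.59875866e-01  3.82620523e-04  9.65641956e-01] camx in tool [ 8.79356175e-04  9.99999601e-01 -1.59579772e-04]
big [ 0.23270984 -0.20469408  0.22023431] [ 3.68842471e-01 -1.54565374e-01 -1.11022302e-16] [ 0.25047326 -0.14676845  0.        ] [ 0.38101287 -0.15841818  0.        ] [ 0.29877429 -0.1310333   0.        ] [(0.13, array([ 0.25942135, -0.43997454])), (0.17, array([ 0.29688587, -0.3984986 ])), (0.2, array([ 0.32498426, -0.36739165]))]
```

```bash
python3 - <<'E'
from h import *
a=cv2.imread('pics/scene0.png');b=cv2.imread('pics/side0.png')
c=np.zeros((600,800,3),np.uint8)
A=cv2.resize(a[0:200,100:360],None,fx=1.54*1,fy=1.54,interpolation=2);B=cv2.resize(b[60:260,310:510],None,fx=2,fy=2,interpolation=2)
c[:A.shape[0],:A.shape[1]]=A;c[:400,400:]=B;cv2.imwrite('pics/c3.png',c)
E
```

```text
(no output)
```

View pics/c3.png

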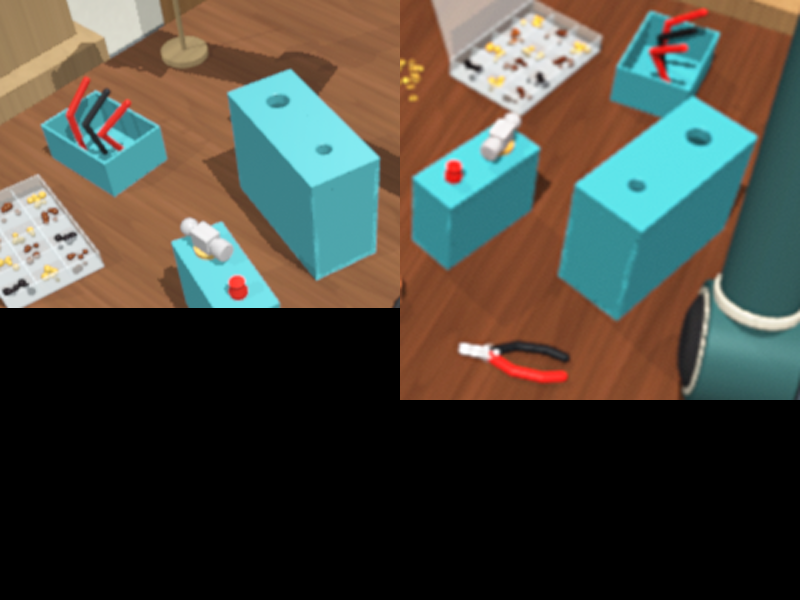

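The lamp pole is at (0.10, -0.74), and the path leads away from it. I'll move up and over the hammer for a wrist look.

Call:
step_arm --motion '[{"travel": [2,-1,-4],"delta_rot": [0,0,-0.15]},{"travel": [6,-4,-6.5],"delta_rot": [0,0,-0.3]},{"travel": [11,-7.5,-6.8],"delta_rot": [0,0,-0.45]},{"travel": [16,-11,-6.8],"delta_rot": [0,0,-0.6]},{"travel": [21,-14.5,-6.8],"delta_rot": [0,0,-0.75]},{"travel": [26,-18,-6.8],"delta_rot": [0,0,-0.9]},{"travel": [31,-21.5,-6.8],"delta_rot": [0,0,-1.05]},{"travel": [36,-25,-6.8],"delta_rot": [0,0,-1.187]},{"travel": [40.5,-28,-6.8],"delta_rot": [0,0,-1.187]},{"travel": [43.4,-30,-6.8],"delta_rot": [0,0,-1.187]},{"travel": [43.4,-30,-6.8],"delta_rot": [0,0,-1.187]},{"travel": [43.4,-30,-6.8],"delta_rot": [0,0,-1.187]}]'

```text
t: 1.65
position: [0.5248, -0.2308, 0.3209]
eef_rot: [0.736, 0.677, -0.0, -0.0]
wrist_force: [-0.2, 0.2, -0.5]
opening: 1.003
```

```bash
python3 - <<'E'
from h import *
s=status.sense();print(s)
m=optics.camera_model('wrist');im=optics.grab_frame('wrist')[:,:,::-1];cv2.imwrite('pics/w1.png',im)
np.save('w1.npy',np.r_[m['rvec'],m['tvec']])
crop(im,180,40,460,240,2.8,'pics/w1c.png')
E
```

```text
{'t': 1.65, 'joints': array([-4.57400473e-01,  3.71102452e-02,  1.73903125e+00, -6.36992844e-04,
        1.36622776e+00, -3.72713287e-01]), 'qvel': array([-0.02206512, -0.00581041,  0.00096614,  0.00248558, -0.0022318 ,
        0.00322613]), 'tau': array([ 7.94348158e-01, -3.96627688e+01, -3.77252233e+01,  6.92274305e-02,
       -5.79521555e-03,  3.75141070e-03]), 'position': array([ 0.52479083, -0.23078359,  0.320926  ]), 'eef_rot': array([ 7.36361509e-01,  6.76588117e-01, -4.31228975e-04, -2.49115063e-04]), 'wrist_force': array([-0.17353455,  0.16494605, -0.45688515]), 'wrist_torque': array([-0.00495693, -0.02977743, -0.02124371]), 'opening': 1.0032049798565779}
```

View pics/w1.png

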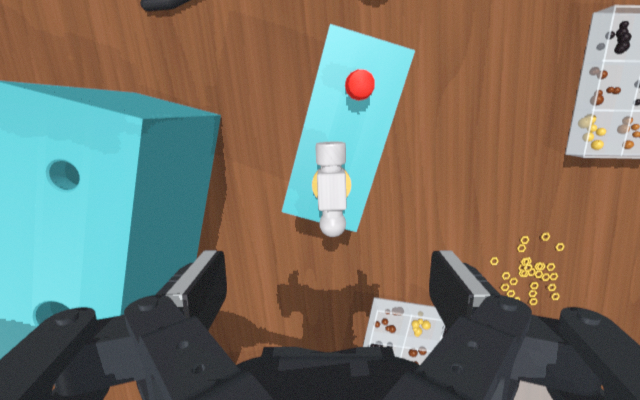

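View pics/w1c.png

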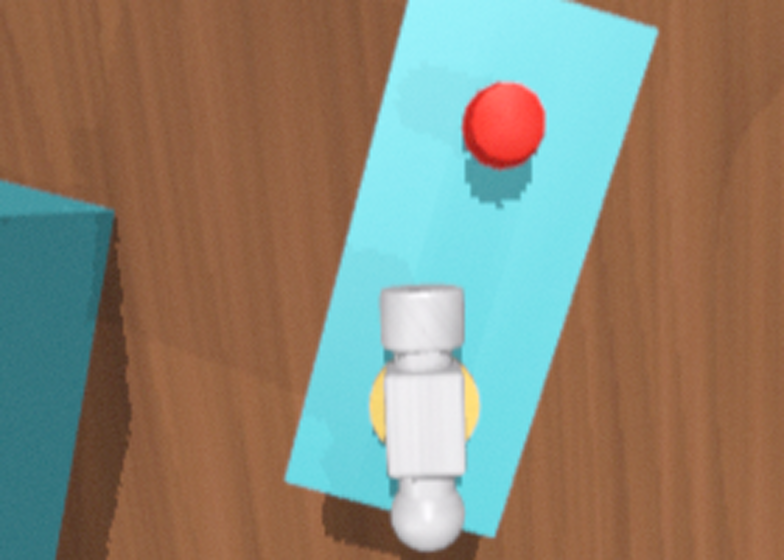

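```bash
python3 - <<'E'
from h import *
m=optics.camera_model('wrist');v=np.load('w1.npy');m['rvec'],m['tvec']=v[:3],v[3:]
p=lambda x,y:((x+.5)/2.8-.5+180,(y+.5)/2.8-.5+40)
c=[onz(m,p(*q),.166) for q in[(387,370),(465,366),(466,475),(388,476)]]
c=np.array(c);print(c.round(4),c.mean(0))
e=((c[2]+c[3])-(c[0]+c[1]))/2;print('yaw long edges',np.degrees(np.arctan2(-e[1],-e[0])),np.linalg.norm(e), 'width',np.linalg.norm(c[1]-c[0]))
print('shoulder edges',onz(m,p(370,408),.138),onz(m,p(480,408),.138))
b=onz(m,p(428,515),.152);f=onz(m,p(422,292),.16);print('ball',b,'faceTop',f,np.degrees(np.arctan2(f[1]-b[1],f[0]-b[0])))
for z in(0.15,.18,.2,.22):print(z,'big',onz(m,(220,115),z),onz(m,(143,118),z))
S=optics.camera_model('scene');D=optics.camera_model('side')
P=tri([S,D],[(304.5,121.5),(400,152)]);print(P)
for z in(0.12,.2,.22):print(onz(S,(304.5,121.5),z),onz(D,(430,175),z), onz(S,(345.5,102),z))
for z in(.2,.4,.5,.6,.8):print('lamp',z,onz(D,(425,360),z))
print(onz(S,(500,185),0))
E
```

```text
[[ 0.5177 -0.2138  0.166 ]
 [ 0.5406 -0.2146  0.166 ]
 [ 0.5385 -0.2479  0.166 ]
 [ 0.515  -0.2462  0.166 ]] [ 0.52794278 -0.23062422  0.166     ]
yaw long edges 85.92967186292407 0.03291451869032437 width 0.02292042593651754
shoulder edges [ 0.50967625 -0.23089337  0.138     ] [ 0.54551662 -0.23387839  0.138     ]
ball [ 0.52585379 -0.26444407  0.152     ] faceTop [ 0.52973363 -0.19266223  0.16      ] 86.90614640368844
0.15 big [ 0.43990269 -0.16210599  0.15      ] [ 0.37526831 -0.15913072  0.15      ]
0.18 big [ 0.44921881 -0.1623961   0.18      ] [ 0.39123778 -0.15972709  0.18      ]
0.2 big [ 0.45542955 -0.1625895   0.2       ] [ 0.40188409 -0.16012467  0.2       ]
0.22 big [ 0.4616403 -0.1627829  0.22     ] [ 0.4125304  -0.16052225  0.22      ]
[ 0.38664158 -0.16095454  0.18674548]
[ 0.33393923 -0.20463885  0.12      ] [ 0.30150308 -0.18885549  0.12      ] [ 0.22479987 -0.17231236  0.12      ]
[ 0.40036476 -0.14659459  0.2       ] [ 0.291048   -0.11681545  0.2       ] [ 0.3022891  -0.11754511  0.2       ]
[ 0.41697114 -0.13208352  0.22      ] [ 0.28843423 -0.09880544  0.22      ] [ 0.32166141 -0.1038533   0.22      ]
lamp 0.2 [0.14607837 0.3185213  0.2       ]
lamp 0.4 [0.15115653 0.4048817  0.4       ]
lamp 0.5 [0.15369561 0.44806189 0.5       ]
lamp 0.6 [0.15623469 0.49124209 0.6       ]
lamp 0.8 [0.16131285 0.57760249 0.8       ]
[0.12203773 0.19873852 0.        ]
```

The hammer's axis is at about (0.5277, -0.231), with its y axis at about 86.5°. The width reads 23 mm against 24, and the length 33 against 32. I'll descend and grip.

Call:
step_arm --motion '[{"travel": [0,0.29,4],"delta_rot": [0,0,-0.02]},{"travel": [0,0.29,8],"delta_rot": [0,0,-0.02]},{"travel": [0,0.29,11],"delta_rot": [0,0,-0.02]},{"travel": [0,0.29,13.5],"delta_rot": [0,0,-0.02]},{"travel": [0,0.29,15],"delta_rot": [0,0,-0.02]},{"travel": [0,0.29,15.8],"delta_rot": [0,0,-0.02]},{"travel": [0,0.29,15.8],"delta_rot": [0,0,-0.02]},{"travel": [0,0.29,15.8],"delta_rot": [0,0,-0.02]}]'

```text
t: 2.7
position: [0.5288, -0.2313, 0.1645]
eef_rot: [0.73, 0.684, 0.0, 0.001]
wrist_force: [0.6, 0.1, -0.8]
opening: 0.998
```

Call:
step_arm --motion '[{"travel": [0,0,0],"delta_rot": [0,0,0]},{"travel": [0,0,0],"delta_rot": [0,0,0]},{"travel": [0,0,0],"delta_rot": [0,0,0]},{"travel": [0,0,0],"delta_rot": [0,0,0]},{"travel": [0,0,0],"delta_rot": [0,0,0]},{"travel": [0,0,0],"delta_rot": [0,0,0]},{"travel": [0,0,0],"delta_rot": [0,0,0]},{"travel": [0,0,0],"delta_rot": [0,0,0]}]' --jaw 0

```text
t: 3.7
position: [0.5283, -0.2309, 0.1636]
eef_rot: [0.73, 0.684, 0.0, 0.0]
wrist_force: [-0.2, 0.6, 3.9]
opening: 0.268
```

```bash
python3 - <<'E'
from h import *
s=status.sense();print(s['t'],s['position'],s['eef_rot'],s['wrist_force'],s['wrist_torque'],s['opening'])
m=optics.camera_model('wrist');im=optics.grab_frame('wrist')[:,:,::-1];cv2.imwrite('pics/w2.png',im)
E
```

```text
3.7 [ 0.52827897 -0.23094763  0.16364158] [7.29709926e-01 6.83756785e-01 1.30741602e-04 2.57239253e-04] [-0.23834378  0.55737538  3.94647079] [ 0.08939591  0.07558725 -0.00172906] 0.2680546831702375
```

View pics/w2.png

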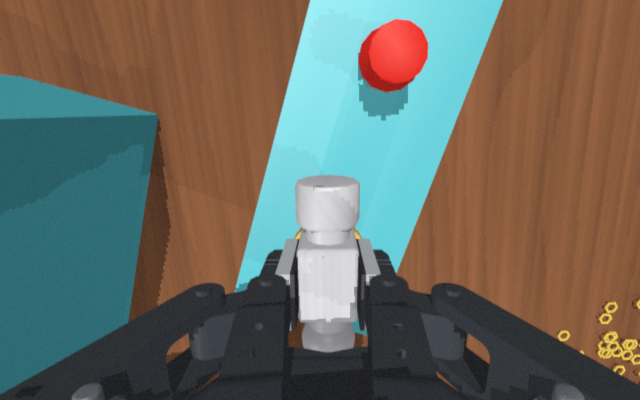

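Gripped (opening 0.268, about 23 mm). The hammer is seated between the pads at (327,275). I'll lift it.

Call:
step_arm --motion '[{"travel": [0,0,-0.5]},{"travel": [0,0,-2]},{"travel": [0,0,-4.5]},{"travel": [0,0,-7.5]},{"travel": [0,0,-10.5]},{"travel": [0,0,-13.5]},{"travel": [0,0,-15.5]},{"travel": [0,0,-16.5]},{"travel": [0,0,-16.5]},{"travel": [0,0,-16.5]}]'

```text
invalid input at $.motion[0]: expected keys travel, delta_rot
```

```bash
python3 - <<'E'
from h import *
s=status.sense();print(s['t'],s['position'],s['eef_rot'],s['wrist_force'],s['wrist_torque'],s['opening'],s['joints'])
for n in('wrist','scene','side'):
    im=optics.grab_frame(n)[:,:,::-1];cv2.imwrite(f'pics/{n}3.png',im)
a=cv2.imread('pics/scene3.png');b=cv2.imread('pics/side3.png')
p=s['position'];c=np.zeros((400,800,3),np.uint8)
for i,(n,im) in enumerate((('scene',a),('side',b))):
    u=proj(optics.camera_model(n),p-[0,0,.06])[0];x,y=max(0,int(u[0])-50),max(0,int(u[1])-50);print(n,x,y)
    c[:,400*i:400*i+400]=cv2.resize(im[y:y+100,x:x+100],(400,400),interpolation=2)
cv2.imwrite('pics/c4.png',c)
E
```

```text
3.75 [ 0.5283191  -0.23096865  0.16367978] [7.29708240e-01 6.83758559e-01 1.49089197e-04 3.08115041e-04] [-0.63635455  0.61387599  4.22500947] [0.12892502 0.08600468 0.04245303] 0.2674413793908656 [-4.55370501e-01  1.51696670e-01  1.91077785e+00  6.83833605e-05
  1.07843621e+00 -3.90408702e-01]
scene 185 121
side 307 90
```

View pics/wrist3.png

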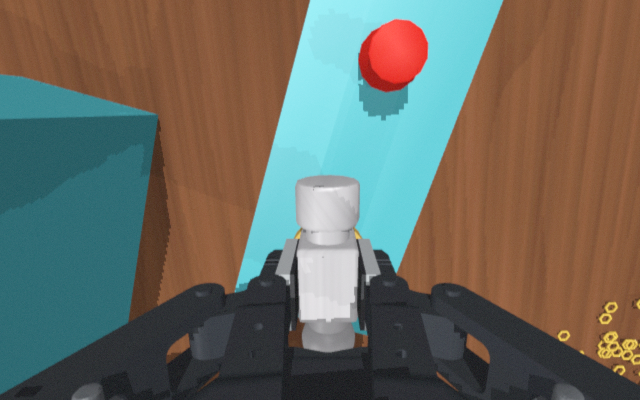

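View pics/c4.png

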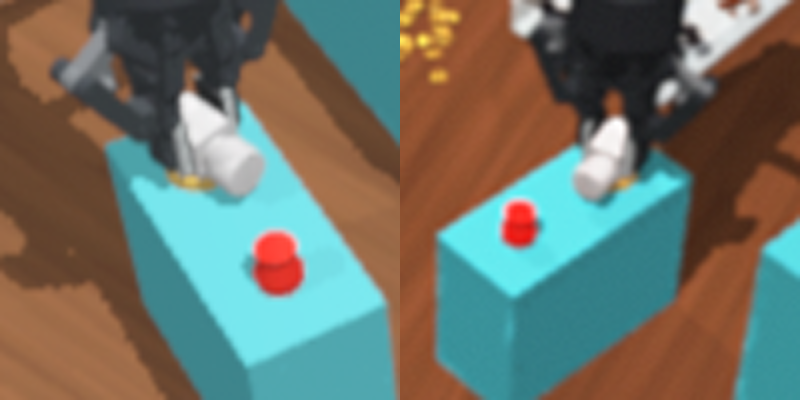

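That move was refused because it needs the `delta_rot` keys, so the hammer is still seated. I'll repeat it with them.

Call:
step_arm --motion '[{"travel": [0,0,-0.5],"delta_rot": [0,0,0]},{"travel": [0,0,-2],"delta_rot": [0,0,0]},{"travel": [0,0,-4.5],"delta_rot": [0,0,0]},{"travel": [0,0,-7.5],"delta_rot": [0,0,0]},{"travel": [0,0,-10.5],"delta_rot": [0,0,0]},{"travel": [0,0,-13.5],"delta_rot": [0,0,0]},{"travel": [0,0,-15.5],"delta_rot": [0,0,0]},{"travel": [0,0,-16.5],"delta_rot": [0,0,0]},{"travel": [0,0,-16.5],"delta_rot": [0,0,0]},{"travel": [0,0,-16.5],"delta_rot": [0,0,0]}]'

```text
t: 5.15
position: [0.5274, -0.2306, 0.3267]
eef_rot: [0.73, 0.684, -0.0, -0.001]
wrist_force: [0.3, 0.7, -3.0]
opening: 0.267
```

```bash
cat > look.py <<'E'
from h import *
import sys
k=sys.argv[1];dz=float(sys.argv[2])
s=status.sense();print(s['t'],s['position'],s['eef_rot'],s['wrist_force'],s['wrist_torque'],s['opening'],s['joints'])
p=s['position'];c=np.zeros((400,800,3),np.uint8)
for i,n in enumerate(('scene','side','wrist')):
    im=np.ascontiguousarray(optics.grab_frame(n)[:,:,::-1]);cv2.imwrite(f'pics/{n}{k}.png',im)
    if n=='wrist':continue
    u=proj(optics.camera_model(n),p-[0,0,dz])[0];x,y=max(0,int(u[0])-50),max(0,int(u[1])-50);print(n,x,y)
    q=im[y:y+100,x:x+100];c[:4*q.shape[0],400*i:400*i+4*q.shape[1]]=cv2.resize(q,None,fx=4,fy=4,interpolation=2)
cv2.imwrite(f'pics/c{k}.png',c)
E
python3 look.py 5 .08
```

```text
5.15 [ 0.52743471 -0.23059086  0.32669576] [ 7.29721840e-01  6.83742891e-01 -4.60256597e-04 -1.21813065e-03] [ 0.26507154  0.69134516 -2.96639411] [-0.0145014  -0.02556952 -0.02053021] 0.2669043740093092 [-4.55424540e-01  4.04995939e-02  1.72511918e+00  3.27556813e-06
  1.37857824e+00 -3.90389600e-01]
scene 176 70
side 311 51
```

View pics/wrist5.png

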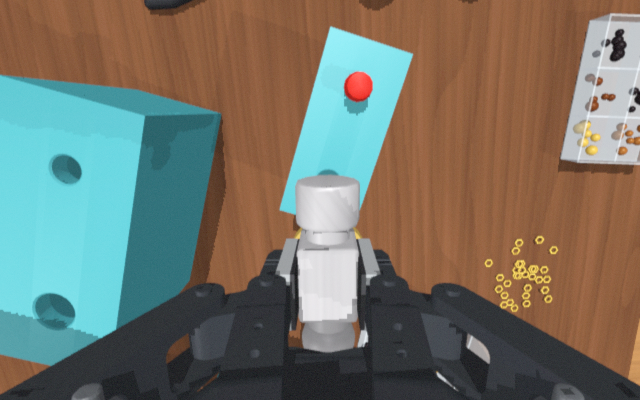

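View pics/c5.png

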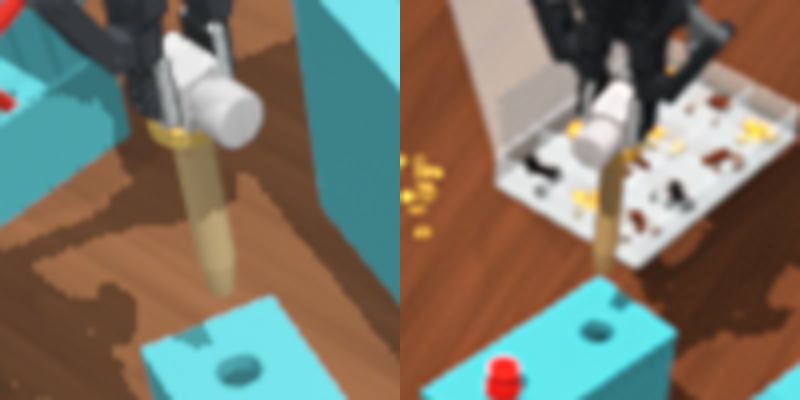

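```bash
python3 - <<'E'
from h import *
S=optics.camera_model('scene');D=optics.camera_model('side');W=optics.camera_model('wrist')
s=status.sense();T=R.from_quat(s['eef_rot']);P=s['position']
sp=lambda x,y:((x+.5)/4-.5+176,(y+.5)/4-.5+70);dp=lambda x,y:((x-400+.5)/4-.5+311,(y+.5)/4-.5+51)
e=tri([S,D],[sp(221,288),dp(603,270)]);print('end',e)
sh=P-[0,0,.0336];print(proj(S,[sh,sh-[0,0,.105]]),proj(D,[sh,sh-[0,0,.105]]), sp(221,288),dp(603,270))
print(onz(S,sp(221,290),sh[2]-.105),onz(D,dp(603,270),sh[2]-.105))
# axis mid points halfway down handle: scene left/right edges
z=P[2]+.0024
for q in[(299,240),(357,240),(299,320),(354,320)]:
    w=onz(W,q,z);print(T.inv().apply(w-P))
E
python3 -c "
import cv2;im=cv2.imread('pics/wrist5.png');cv2.imwrite('pics/w5c.png',cv2.resize(im[160:370,240:420],None,fx=2.85,fy=2.85,interpolation=2))"
```

```text
end [ 0.52466611 -0.23261985  0.18787534]
[[222.3203919  100.98625794]
 [230.51246322 142.70091904]] [[363.08492238  87.41743946]
 [360.09171724 118.15379474]] (230.875, 141.625) (361.375, 118.125)
[ 0.52595075 -0.23121613  0.1882428 ] [ 0.52453874 -0.2323699   0.1882428 ]
[ 0.01901199 -0.01082589 -0.00235891]
[ 0.01906461  0.01077211 -0.00240713]
[-0.01505006 -0.01153393 -0.00238761]
[-0.01497225  0.01037208 -0.0024365 ]
```

View pics/w5c.png

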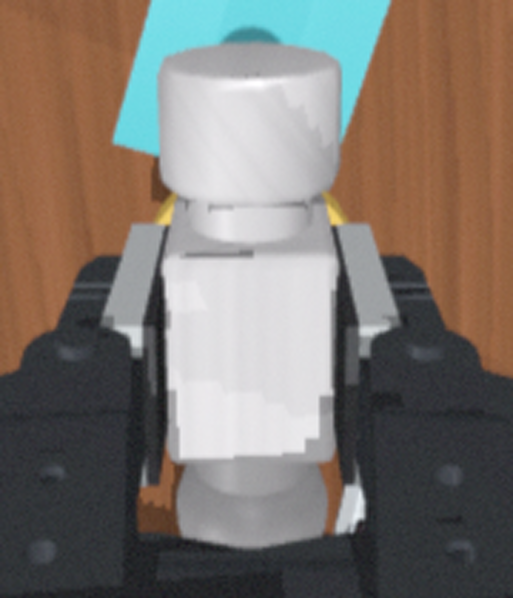

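The hammer is held upright with its axis within about 1 mm of the tool axis. I'll carry it to a viewing spot 85 mm short of the ring.

Call:
step_arm --motion '[{"travel": [2,0.2,0],"delta_rot": [0,0,0]},{"travel": [6,0.5,0],"delta_rot": [0,0,0]},{"travel": [11,0.9,0],"delta_rot": [0,0,0]},{"travel": [16,1.3,0],"delta_rot": [0,0,0]},{"travel": [21,1.7,0],"delta_rot": [0,0,0]},{"travel": [26,2.1,0],"delta_rot": [0,0,0]},{"travel": [30,2.4,0],"delta_rot": [0,0,0]},{"travel": [33,2.7,0],"delta_rot": [0,0,0]},{"travel": [35,2.8,0],"delta_rot": [0,0,0]},{"travel": [35,2.8,0],"delta_rot": [0,0,0]},{"travel": [35,2.8,0],"delta_rot": [0,0,0]}]'

```text
t: 6.68
position: [0.5785, 0.1161, 0.3282]
eef_rot: [0.73, 0.684, -0.0, 0.0]
wrist_force: [0.9, 0.7, -3.4]
opening: 0.267
```

```bash
python3 - <<'E'
from h import *
s=status.sense();print(s['t'],s['position'],s['eef_rot'],s['wrist_force'])
m=optics.camera_model('wrist');im=optics.grab_frame('wrist')[:,:,::-1];cv2.imwrite('pics/w6.png',im)
np.save('w6.npy',np.r_[m['rvec'],m['tvec']])
crop(im,240,0,440,150,4,'pics/w6c.png')
E
```

```text
6.675 [0.57852311 0.11606968 0.32815066] [ 7.29749233e-01  6.83714773e-01 -3.84738345e-04  1.37826032e-04] [ 0.94642571  0.65565055 -3.40867978]
```

View pics/w6.png

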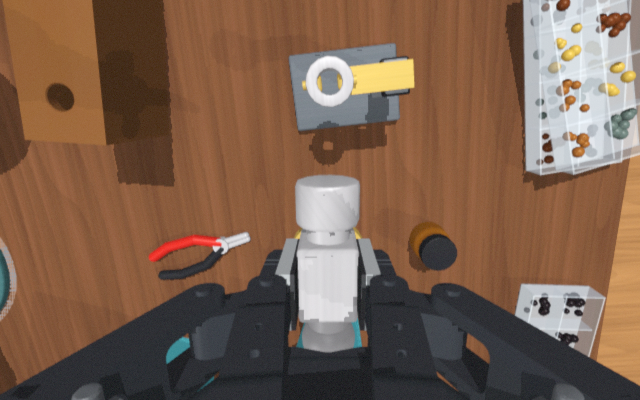

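View pics/w6c.png

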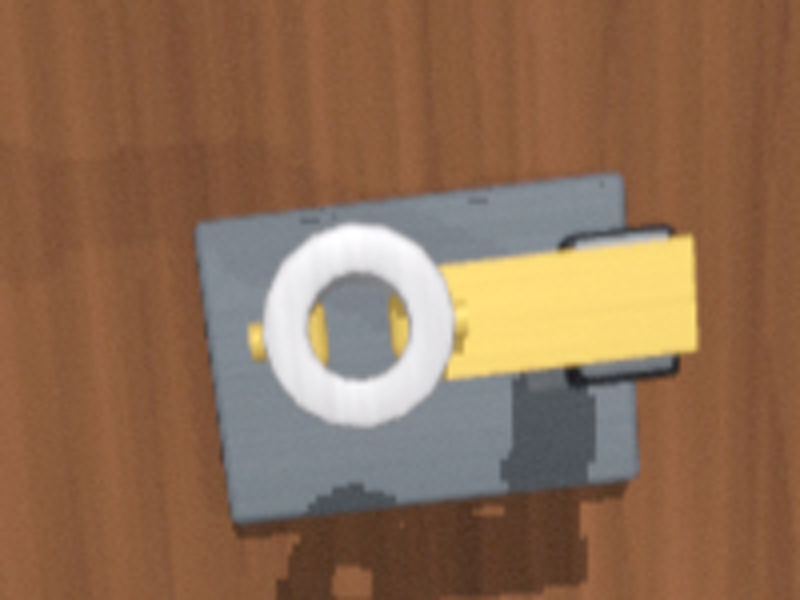

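```bash
python3 - <<'E'
from h import *
m=optics.camera_model('wrist');v=np.load('w6.npy');m['rvec'],m['tvec']=v[:3],v[3:]
im=cv2.imread('pics/w6.png');hsv=cv2.cvtColor(im,cv2.COLOR_BGR2HSV)
b=((hsv[...,2]>185)&(hsv[...,1]<45)).astype(np.uint8);b[:50]=0;b[115:]=0;b[:,:295]=0;b[:,360:]=0
ct,hi=cv2.findContours(b,cv2.RETR_CCOMP,cv2.CHAIN_APPROX_NONE)
for c in ct:
    if len(c)>25:
        e=cv2.fitEllipse(c);print(len(c),e,onz(m,e[0],.142))
p=lambda x,y:((x+.5)/4-.5+240,(y+.5)/4-.5)
L,Rr,T,B=[onz(m,p(*q),.142) for q in[(263,325),(455,325),(359,223),(359,427)]];print(np.linalg.norm(L-Rr),np.linalg.norm(T-B),(L+Rr+T+B)/4)
L,Rr,T,B=[onz(m,p(*q),.142) for q in[(307,326),(410,326),(359,271),(359,381)]];print(np.linalg.norm(L-Rr),np.linalg.norm(T-B),(L+Rr+T+B)/4)
c=[onz(m,p(*q),.012) for q in[(197,225),(622,174),(637,475),(235,522)]];print(np.round(c,4))
E
```

```text
137 ((329.2158508300781, 80.63079833984375), (46.62462615966797, 49.378414154052734), 1.8776172399520874) [0.58515207 0.20536778 0.142     ]
78 ((329.2668762207031, 80.93958282470703), (26.834928512573242, 28.220285415649414), 2.015678882598877) [0.58517991 0.20511566 0.142     ]
0.0410500260931942 0.04127870351716547 [0.58526212 0.20497179 0.142     ]
0.022025646117608634 0.02226080147978627 [0.58520554 0.20490811 0.142     ]
[[0.5397 0.2463 0.012 ]
 [0.6667 0.2522 0.012 ]
 [0.6703 0.165  0.012 ]
 [0.5436 0.1587 0.012 ]]
```

The ring measures (0.5852, 0.2050) from the wrist view: bore 22 mm, outer diameter 41 mm, and consistent with the plate. The fixed cameras read about 2 mm less, the same bias they showed on the hammer. I'll move over the ring and lower until the handle end is just above it.

Call:
step_arm --motion '[{"travel": [3,0,0],"delta_rot": [0,0,0]},{"travel": [6,0.1,0],"delta_rot": [0,0,0]},{"travel": [8,0.1,0],"delta_rot": [0,0,0]},{"travel": [8.9,0.1,0],"delta_rot": [0,0,0]},{"travel": [8.9,0.1,1.5],"delta_rot": [0,0,0]},{"travel": [8.9,0.1,3],"delta_rot": [0,0,0]},{"travel": [8.9,0.1,3.8],"delta_rot": [0,0,0]},{"travel": [8.9,0.1,3.8],"delta_rot": [0,0,0]},{"travel": [8.9,0.1,3.8],"delta_rot": [0,0,0]}]'

```text
t: 7.85
position: [0.5857, 0.2051, 0.2906]
eef_rot: [0.73, 0.684, 0.0, 0.0]
wrist_force: [0.4, -0.2, -3.0]
opening: 0.271
```

```bash
python3 look.py 7 .12; python3 - <<'E'
from h import *
s=status.sense();P=s['position']
for n in('scene','side'):
    m=optics.camera_model(n);print(n,proj(m,[P-[0,0,.1386],[.5852,.205,.142]]))
E
```

```text
7.85 [0.58572791 0.20511731 0.29061485] [7.29819044e-01 6.83640328e-01 2.19090444e-04 1.27616718e-04] [ 0.37129532 -0.23666349 -2.9531449 ] [0.01552272 0.0178783  0.02965099] 0.2713618551393547 [ 2.96732063e-01  1.40974160e-01  1.68159063e+00 -3.73759823e-05
  1.31852206e+00  3.62059563e-01]
scene 350 238
side 206 182
scene [[398.83140581 294.57883066]
 [398.15527576 297.27475212]]
side [[256.9047394  237.42754411]
 [257.65652783 239.96713068]]
```

View pics/c7.png

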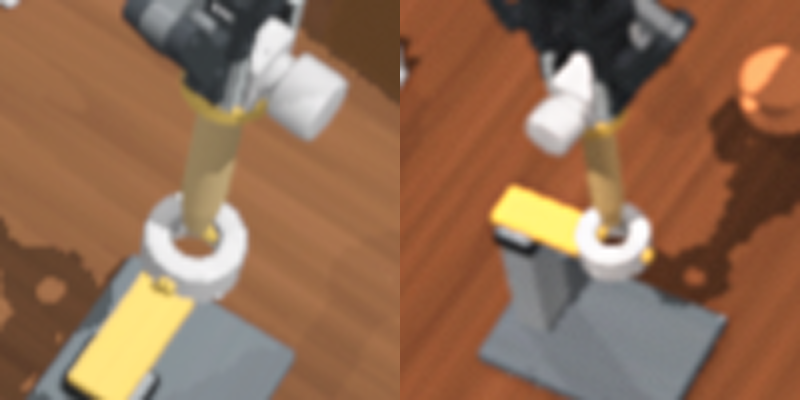

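The handle end is over the bore in both views. Lowering gradually.

Call:
step_arm --motion '[{"travel": [0,-0.05,0.5],"delta_rot": [0,0,0]},{"travel": [0,-0.05,1],"delta_rot": [0,0,0]},{"travel": [0,-0.05,1.5],"delta_rot": [0,0,0]},{"travel": [0,-0.05,2],"delta_rot": [0,0,0]},{"travel": [0,-0.05,2],"delta_rot": [0,0,0]},{"travel": [0,-0.05,2],"delta_rot": [0,0,0]}]'

```text
t: 8.75
position: [0.585, 0.2053, 0.2703]
eef_rot: [0.73, 0.684, -0.0, -0.0]
wrist_force: [-0.2, 0.1, -2.4]
opening: 0.265
```

Call:
step_arm --motion '[{"travel": [0,0,0.3],"delta_rot": [0,0,0]},{"travel": [0,0,0.6],"delta_rot": [0,0,0]},{"travel": [0,0,0.9],"delta_rot": [0,0,0]},{"travel": [0,0,1.2],"delta_rot": [0,0,0]},{"travel": [0,0,1.2],"delta_rot": [0,0,0]}]'

```text
t: 9.38
position: [0.5854, 0.2054, 0.2585]
eef_rot: [0.73, 0.684, 0.0, 0.0]
wrist_force: [2.1, 0.5, -0.4]
opening: 0.269
```

Call:
step_arm --motion '[{"travel": [0,0.03,0.3],"delta_rot": [0,0,0]},{"travel": [0,0.03,0.6],"delta_rot": [0,0,0]},{"travel": [0,0.03,0.8],"delta_rot": [0,0,0]},{"travel": [0,0.03,0.8],"delta_rot": [0,0,0]}]'

```text
t: 9.88
position: [0.5855, 0.2054, 0.25]
eef_rot: [0.73, 0.684, 0.0, 0.0]
wrist_force: [0.7, -0.1, 1.0]
opening: 0.27
```

Call:
step_arm --motion '[{"travel": [0,0,0.3],"delta_rot": [0,0,0]},{"travel": [0,0,0.6],"delta_rot": [0,0,0]},{"travel": [0,0,0.8],"delta_rot": [0,0,0]},{"travel": [0,0,0.8],"delta_rot": [0,0,0]}]'

```text
t: 10.38
position: [0.5859, 0.2055, 0.2441]
eef_rot: [0.73, 0.684, 0.001, 0.0]
wrist_force: [-1.5, 0.1, 9.4]
opening: 0.275
```

```bash
python3 look.py 8 .12
```

```text
10.375 [0.58585497 0.20552714 0.24410377] [7.29699832e-01 6.83766866e-01 9.23732970e-04 4.16810982e-04] [-1.52483405  0.07139403  9.40434134] [-0.08192718  0.19805136 -0.00952837] 0.2745491583233117 [2.97251116e-01 1.67222366e-01 1.73742059e+00 6.82349637e-05
 1.23492388e+00 3.62199175e-01]
scene 347 252
side 207 194
```

View pics/c8.png

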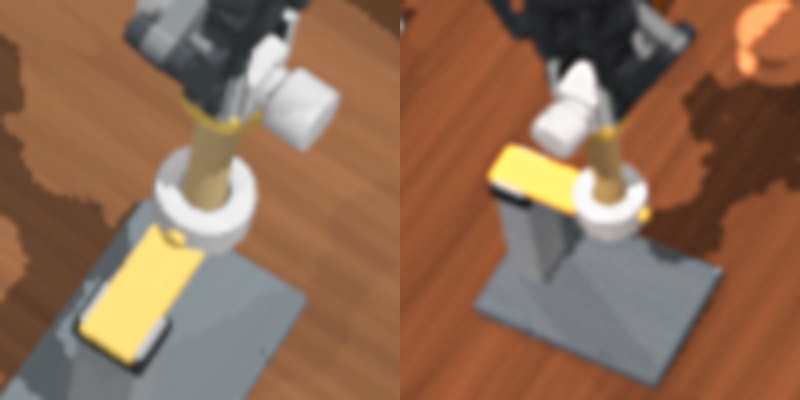

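Call:
step_arm --motion '[{"travel": [0,0,0.2],"delta_rot": [0,0,0]},{"travel": [0,0,0.4],"delta_rot": [0,0,0]}]'

```text
t: 10.78
position: [0.5862, 0.2056, 0.2412]
eef_rot: [0.73, 0.684, 0.001, 0.001]
wrist_force: [-1.2, -1.2, 13.6]
opening: 0.267
```

Call:
step_arm --motion '[{"travel": [0,0,0.2],"delta_rot": [0,0,0]},{"travel": [0,0,0.4],"delta_rot": [0,0,0]}]'

```text
t: 11.02
position: [0.5857, 0.2057, 0.2358]
eef_rot: [0.73, 0.684, 0.001, 0.0]
wrist_force: [-0.5, 1.2, 5.2]
opening: 0.268
```

Call:
step_arm --motion '[{"travel": [0,0,0.2],"delta_rot": [0,0,0]},{"travel": [0,0,0.4],"delta_rot": [0,0,0]}]'

```text
t: 11.28
position: [0.5856, 0.2056, 0.2311]
eef_rot: [0.73, 0.684, 0.001, 0.0]
wrist_force: [1.1, 0.4, 5.6]
opening: 0.271
```

The handle is past the taper and sliding at about 8 N of net push. Continuing.

Call:
step_arm --motion '[{"travel": [0,0,0.25],"delta_rot": [0,0,0]},{"travel": [0,0,0.5],"delta_rot": [0,0,0]},{"travel": [0,0,0.75],"delta_rot": [0,0,0]},{"travel": [0,0,1],"delta_rot": [0,0,0]}]'

```text
t: 11.78
position: [0.5856, 0.2055, 0.2211]
eef_rot: [0.73, 0.684, 0.001, 0.0]
wrist_force: [0.1, -0.4, 5.7]
opening: 0.268
```

Call:
step_arm --motion '[{"travel": [0,0,0.25],"delta_rot": [0,0,0]},{"travel": [0,0,0.5],"delta_rot": [0,0,0]},{"travel": [0,0,0.75],"delta_rot": [0,0,0]},{"travel": [0,0,1],"delta_rot": [0,0,0]}]'

```text
t: 12.28
position: [0.5856, 0.2055, 0.2111]
eef_rot: [0.73, 0.684, 0.001, 0.0]
wrist_force: [0.8, 0.6, 5.6]
opening: 0.268
```

Call:
step_arm --motion '[{"travel": [0,0,0.25],"delta_rot": [0,0,0]},{"travel": [0,0,0.5],"delta_rot": [0,0,0]},{"travel": [0,0,0.75],"delta_rot": [0,0,0]},{"travel": [0,0,1],"delta_rot": [0,0,0]}]'

```text
t: 12.78
position: [0.5857, 0.2055, 0.2011]
eef_rot: [0.73, 0.684, 0.001, 0.0]
wrist_force: [0.5, 0.1, 6.5]
opening: 0.265
```

```bash
python3 look.py 9 .06
```

```text
12.775 [0.5856716  0.20548237 0.20107322] [7.29709818e-01 6.83756712e-01 5.36267363e-04 2.31375418e-04] [0.49279514 0.14306033 6.51705563] [-0.01819575 -0.0478292   0.025269  ] 0.2648619674816182 [2.97272906e-01 1.98699249e-01 1.78205159e+00 6.15242918e-05
 1.15967507e+00 3.62247309e-01]
scene 348 247
side 207 190
```

View pics/c9.png

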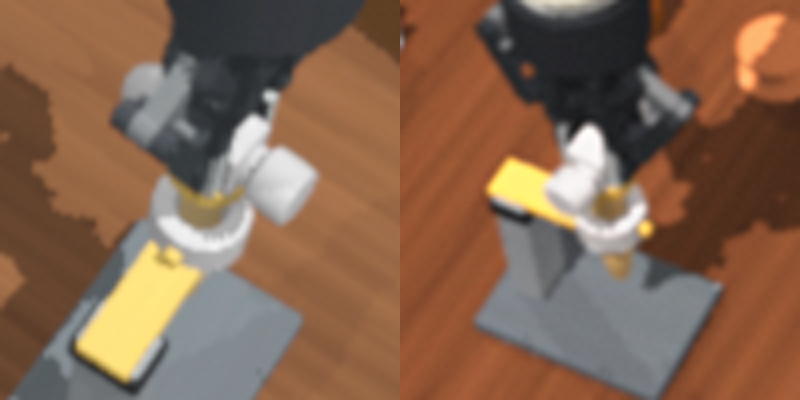

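The shoulder is still about 30 mm above the ring. Going down 20 mm more, then in small steps.

Call:
step_arm --motion '[{"travel": [0,0,0.25],"delta_rot": [0,0,0]},{"travel": [0,0,0.5],"delta_rot": [0,0,0]},{"travel": [0,0,0.75],"delta_rot": [0,0,0]},{"travel": [0,0,1],"delta_rot": [0,0,0]}]'

```text
t: 13.42
position: [0.5856, 0.2055, 0.1909]
eef_rot: [0.73, 0.684, 0.0, 0.0]
wrist_force: [-0.3, -0.3, 6.8]
opening: 0.27
```

Call:
step_arm --motion '[{"travel": [0,0,0.25],"delta_rot": [0,0,0]},{"travel": [0,0,0.5],"delta_rot": [0,0,0]},{"travel": [0,0,0.75],"delta_rot": [0,0,0]},{"travel": [0,0,1],"delta_rot": [0,0,0]}]'

```text
t: 13.92
position: [0.5856, 0.2054, 0.1809]
eef_rot: [0.73, 0.684, 0.0, 0.0]
wrist_force: [0.1, 0.3, 5.5]
opening: 0.272
```

Call:
step_arm --motion '[{"travel": [0,0,0.15],"delta_rot": [0,0,0]},{"travel": [0,0,0.3],"delta_rot": [0,0,0]},{"travel": [0,0,0.3],"delta_rot": [0,0,0]}]'

```text
t: 14.3
position: [0.5855, 0.2054, 0.1776]
eef_rot: [0.73, 0.684, 0.0, 0.0]
wrist_force: [0.4, 1.3, 4.5]
opening: 0.266
```

Call:
step_arm --motion '[{"travel": [0,0,0.15],"delta_rot": [0,0,0]},{"travel": [0,0,0.3],"delta_rot": [0,0,0]}]'

```text
t: 14.55
position: [0.5856, 0.2054, 0.1748]
eef_rot: [0.73, 0.684, 0.0, 0.0]
wrist_force: [0.9, 0.8, 4.3]
opening: 0.264
```

Call:
step_arm --motion '[{"travel": [0,0,0.1],"delta_rot": [0,0,0]},{"travel": [0,0,0.2],"delta_rot": [0,0,0]},{"travel": [0,0,0.2],"delta_rot": [0,0,0]}]'

```text
t: 14.92
position: [0.5855, 0.2054, 0.1726]
eef_rot: [0.73, 0.684, 0.0, 0.0]
wrist_force: [0.1, -0.4, 3.9]
opening: 0.269
```

Call:
step_arm --motion '[{"travel": [0,0,0.1],"delta_rot": [0,0,0]},{"travel": [0,0,0.2],"delta_rot": [0,0,0]},{"travel": [0,0,0.2],"delta_rot": [0,0,0]}]'

```text
t: 15.3
position: [0.5855, 0.2054, 0.1705]
eef_rot: [0.73, 0.684, 0.0, 0.0]
wrist_force: [0.0, 0.7, 5.1]
opening: 0.269
```

Call:
step_arm --motion '[{"travel": [0,0,0.1],"delta_rot": [0,0,0]},{"travel": [0,0,0.2],"delta_rot": [0,0,0]},{"travel": [0,0,0.2],"delta_rot": [0,0,0]}]'

```text
t: 15.68
position: [0.5855, 0.2054, 0.1691]
eef_rot: [0.73, 0.684, 0.0, 0.0]
wrist_force: [-0.8, 0.3, 8.3]
opening: 0.267
```

Call:
step_arm --motion '[{"travel": [0,0,0.1],"delta_rot": [0,0,0]},{"travel": [0,0,0.2],"delta_rot": [0,0,0]},{"travel": [0,0,0.2],"delta_rot": [0,0,0]}]'

```text
t: 16.05
position: [0.5855, 0.2054, 0.1676]
eef_rot: [0.73, 0.684, 0.0, 0.0]
wrist_force: [-1.9, -0.4, 10.2]
opening: 0.272
```

Force is now rising with travel, which means the shoulder has met the ring. I'll press to about 18 N.

Call:
step_arm --motion '[{"travel": [0,0,0.1],"delta_rot": [0,0,0]},{"travel": [0,0,0.2],"delta_rot": [0,0,0]},{"travel": [0,0,0.2],"delta_rot": [0,0,0]}]'

```text
t: 16.42
position: [0.5855, 0.2055, 0.1662]
eef_rot: [0.73, 0.684, 0.0, 0.0]
wrist_force: [-3.8, 0.2, 12.3]
opening: 0.267
```

Call:
step_arm --motion '[{"travel": [0,0,0.1],"delta_rot": [0,0,0]},{"travel": [0,0,0.15],"delta_rot": [0,0,0]},{"travel": [0,0,0.15],"delta_rot": [0,0,0]}]'

```text
t: 16.8
position: [0.5856, 0.2055, 0.1651]
eef_rot: [0.73, 0.684, 0.0, 0.0]
wrist_force: [-2.5, -1.4, 14.2]
opening: 0.27
```

```bash
python3 look.py 10 .03
```

```text
16.8 [0.58555441 0.20545254 0.16507317] [7.29711856e-01 6.83754642e-01 4.10762294e-04 1.65798670e-04] [-2.53128908 -1.35587046 14.24085816] [-0.19997384  0.73879642 -0.01496227] 0.2695532761237882 [2.97278422e-01 2.29692380e-01 1.81489130e+00 7.16331909e-05
 1.09612534e+00 3.62250477e-01]
scene 347 249
side 207 191
```

View pics/c10.png

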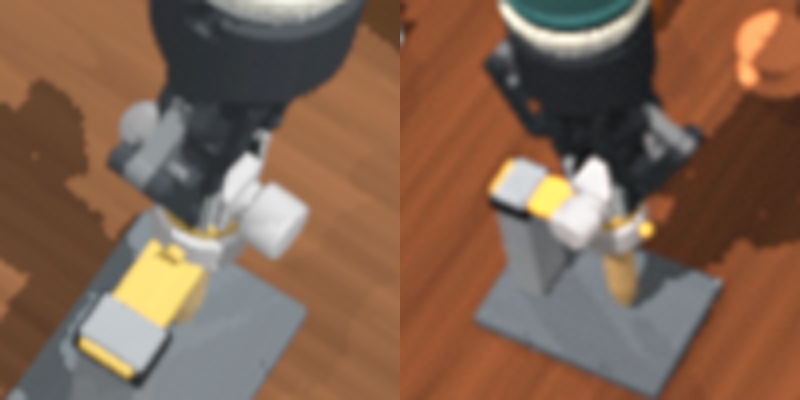

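The shoulder has met the ring at about 17 N, and z from the kinematics agrees with ring-top sag to within 0.3 mm. One slight further press, then I'll ease up with the ring until the push is gone.

Call:
step_arm --motion '[{"travel": [0,0,0.08],"delta_rot": [0,0,0]},{"travel": [0,0,0.08],"delta_rot": [0,0,0]},{"travel": [0,0,0.08],"delta_rot": [0,0,0]}]'

```text
t: 17.32
position: [0.5855, 0.2055, 0.1645]
eef_rot: [0.73, 0.684, 0.0, 0.0]
wrist_force: [-4.0, -2.2, 15.1]
opening: 0.27
```

Call:
step_arm --motion '[{"travel": [0,0,-0.15],"delta_rot": [0,0,0]},{"travel": [0,0,-0.3],"delta_rot": [0,0,0]},{"travel": [0,0,-0.45],"delta_rot": [0,0,0]},{"travel": [0,0,-0.6],"delta_rot": [0,0,0]},{"travel": [0,0,-0.6],"delta_rot": [0,0,0]},{"travel": [0,0,-0.6],"delta_rot": [0,0,0]}]'

```text
t: 18.08
position: [0.5855, 0.2054, 0.169]
eef_rot: [0.73, 0.684, 0.0, 0.0]
wrist_force: [-0.6, -0.3, 8.7]
opening: 0.27
```

Call:
step_arm --motion '[{"travel": [0,0,-0.15],"delta_rot": [0,0,0]},{"travel": [0,0,-0.3],"delta_rot": [0,0,0]},{"travel": [0,0,-0.45],"delta_rot": [0,0,0]},{"travel": [0,0,-0.6],"delta_rot": [0,0,0]},{"travel": [0,0,-0.6],"delta_rot": [0,0,0]},{"travel": [0,0,-0.6],"delta_rot": [0,0,0]}]'

```text
t: 18.82
position: [0.5854, 0.2054, 0.1737]
eef_rot: [0.73, 0.684, 0.0, 0.0]
wrist_force: [2.4, 0.7, -0.4]
opening: 0.268
```

Flush and nearly unloaded. Releasing, then backing straight up.

Call:
step_arm --motion '[{"travel": [0,0,0],"delta_rot": [0,0,0]},{"travel": [0,0,0],"delta_rot": [0,0,0]},{"travel": [0,0,0],"delta_rot": [0,0,0]},{"travel": [0,0,0],"delta_rot": [0,0,0]},{"travel": [0,0,0],"delta_rot": [0,0,0]},{"travel": [0,0,0],"delta_rot": [0,0,0]}]' --jaw 1

```text
t: 19.58
position: [0.5853, 0.2053, 0.174]
eef_rot: [0.73, 0.684, 0.0, 0.0]
wrist_force: [-0.3, 0.1, -0.5]
opening: 1.0
```

Call:
step_arm --motion '[{"travel": [0,0,-2],"delta_rot": [0,0,0]},{"travel": [0,0,-5],"delta_rot": [0,0,0]},{"travel": [0,0,-9],"delta_rot": [0,0,0]},{"travel": [-4,0,-13],"delta_rot": [0,0,0]},{"travel": [-8,0,-15],"delta_rot": [0,0,0]},{"travel": [-8,0,-15],"delta_rot": [0,0,0]},{"travel": [-8,0,-15],"delta_rot": [0,0,0]}]'

```text
t: 20.45
position: [0.5801, 0.1257, 0.3247]
eef_rot: [0.73, 0.684, 0.001, -0.0]
wrist_force: [0.1, 0.1, -0.1]
opening: 0.996
```

```bash
python3 - <<'E'
from h import *
s=status.sense();print(s['t'],s['position'],s['wrist_force'],s['opening'])
I={}
for n in('scene','side','wrist'):
    I[n]=np.ascontiguousarray(optics.grab_frame(n)[:,:,::-1]);cv2.imwrite(f'pics/{n}11.png',I[n])
c=np.zeros((600,800,3),np.uint8)
for i,n in enumerate(('scene','side')):
    u=proj(optics.camera_model(n),[[.5852,.205,.14]])[0];x,y=int(u[0])-40,int(u[1])-45
    print(n,x,y);c[:450,400*i:400*i+400]=cv2.resize(I[n][y:y+90,x:x+80],None,fx=5,fy=5,interpolation=2)
cv2.imwrite('pics/c11.png',c)
E
```

```text
20.45 [0.58007132 0.12574363 0.32466138] [ 0.13664078  0.10471875 -0.06235056] 0.9957162928149641
scene 358 252
side 217 195
```

View pics/c11.png

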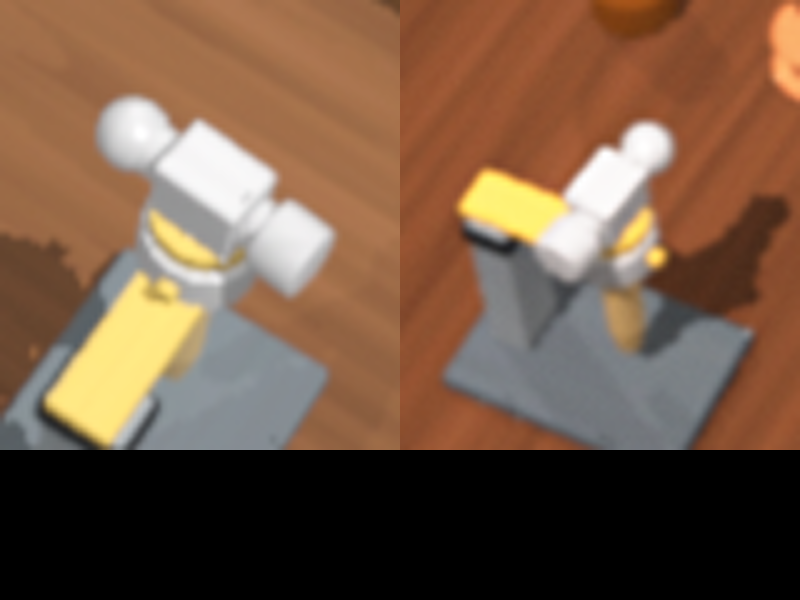

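View pics/wrist11.png

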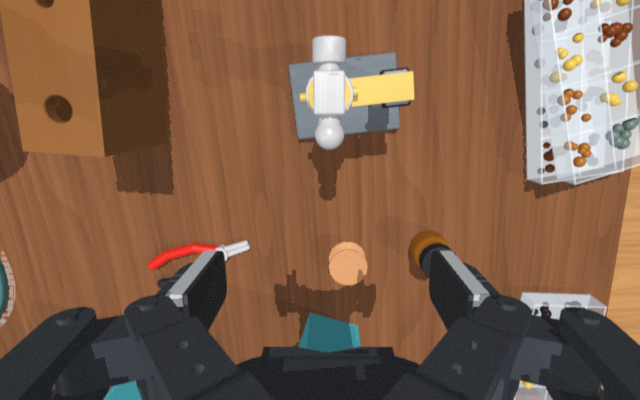

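The hammer sits in the ring, released, head up. I'll overlay the model for a flush check.

```bash
python3 - <<'E'
from h import *
I={n:cv2.imread(f'pics/{n}11.png') for n in('scene','side')}
c=np.zeros((600,800,3),np.uint8)
t=np.linspace(0,2*np.pi,60)
for i,n in enumerate(('scene','side')):
    m=optics.camera_model(n); zr=.142-.0016
    off=np.array([-.0017,-.0015,0])
    u=proj(m,[[.5852,.205,.14]])[0];x,y=int(u[0])-30,int(u[1])-35
    q=cv2.resize(I[n][y:y+75,x:x+50],None,fx=8,fy=8,interpolation=2)
    def circ(r,z,col):
        P=np.c_[.5852+r*np.cos(t),.205+r*np.sin(t),np.full(60,z)]+off
        p=((proj(m,P)-[x,y]+.5)*8-.5).astype(np.int32);cv2.polylines(q,[p],True,col,1)
    circ(.021,zr,(0,0,255));circ(.018,zr+.008,(255,0,0));circ(.006,zr-.105,(0,255,0));circ(.018,zr,(255,0,255))
    c[:600,400*i:400*i+400]=q
cv2.imwrite('pics/c12.png',c)
E
```

```text
(no output)
```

View pics/c12.png

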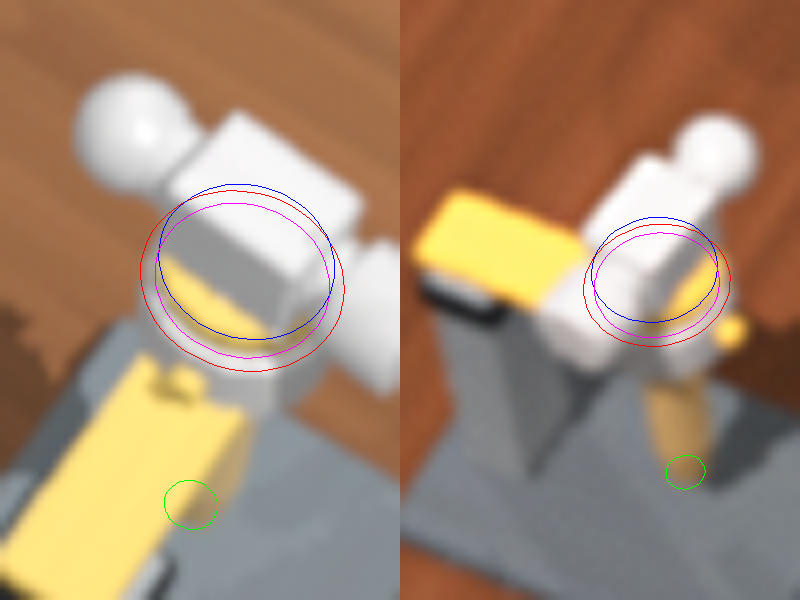

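```bash
python3 - <<'E'
from h import *
I={n:cv2.imread(f'pics/{n}11.png') for n in('scene','side')}
c=np.zeros((560,800,3),np.uint8)
t=np.linspace(0,2*np.pi,60)
yw=np.radians(86.3)
for i,n in enumerate(('scene','side')):
    m=optics.camera_model(n); z0=.142-.0016
    off=np.array([-.001,-.001,0])
    u=proj(m,[[.5852,.205,.13]])[0];x,y=int(u[0])-25,int(u[1])-35
    q=cv2.resize(I[n][y:y+70,x:x+50],None,fx=8,fy=8,interpolation=2)
    def L(P): return ((proj(m,np.array(P)+[.5852,.205,z0]+off)-[x,y]+.5)*8-.5).astype(np.int32)
    for r,z,col in((.009,-.085,(0,255,0)),(.009,-.03,(0,255,0)),(.006,-.105,(0,255,0)),(.018,0,(255,0,255)),(.018,.008,(255,0,0))):
        cv2.polylines(q,[L(np.c_[r*np.cos(t),r*np.sin(t),0*t+z])],True,col,1)
    X=np.array([np.sin(yw),-np.cos(yw),0]);Y=np.array([np.cos(yw),np.sin(yw),0])
    cv2.polylines(q,[L([a*.012*X+b*.016*Y+[0,0,.036] for a,b in((1,1),(1,-1),(-1,-1),(-1,1))])],True,(0,0,255),1)
    c[:560,400*i:400*i+400]=q
cv2.imwrite('pics/c13.png',c)
E
```

```text
(no output)
```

View pics/c13.png

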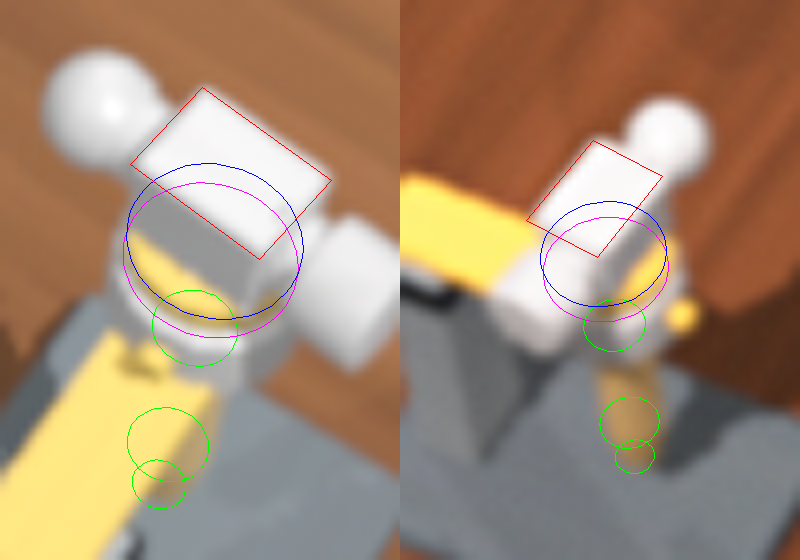

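```bash
python3 -c "
from rig import status,close_job
s=status.sense();print(s['t'],s['wrist_force'],s['opening']);print(close_job())"
```

```text
20.6 [ 0.5869639  -0.36082243 -0.54748223] 1.0007632201144767
the job is handed in; nothing more can be done
None
```

The hammer is in the steel ring holder, pressed home and let go, and I handed the job in at 20.6 s of the 64 s limit. No verdict was reported.

- **Lift and insertion:** I lifted it upright out of the small teal caddy and lowered it handle-first through the ring. The push peaked at about 17 N where the handle's taper met the clips, then it slid at about 7–10 N.
- **Pressing home:** Once the shoulder met the ring, the force rose with travel. I pressed to about 18 N, eased up with the ring until the push was gone, then opened the gripper and backed away.
- **Fit:** At full press, tool height minus estimated ring sag put the shoulder flush to about 0.3 mm. That sag uses the 25 N for 15.6 mm figure, taken as linear. After release, the model overlaid on both fixed views matched the shoulder and head to about 1 mm.
- **Disagreements:**
  - The fixed cameras read about 2 mm off the wrist camera. I used the wrist camera, and the fit bore it out.
  - In the final overlay the handle end sat 1–2 mm off the upright model. That suggests a tilt of at most about 1.5°, inside the 4° limit.
- **Refused call:** One move was rejected for missing keys. Nothing moved, and I repeated it correctly.
- **Other items:** The arm kept clear of the burnisher, pliers, spool and jar. I did not measure their positions afterwards.

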